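# Find the good valve spring on the tester and fit it

### The job

Test the three springs standing on the tester plate one after the other, from your left to your right: press each slowly down on its cap until the cap is level with the tops of the two height posts, hold it there for half a second and read the force, but stop and hold at about 14 N if that comes first, since no spring may ever carry more than 19 N. The good spring is the one that carries about 10 N at the marked height (the soft one gives about 5 N, the stiff one reaches 14 N before the mark). Then fit the good spring upright over the pin on top of the brass valve body, push it home gently with about 5 N, and let go, leaving the other two springs on their pins and everything else undisturbed.

Things in the scene. Friction and masses are not known exactly. Their poses are not given: they have to be found in the camera images.
- tester: fixed dark steel tester plate, 85 x 310 x 12 mm, origin at the centre of its underside, on the panel; y runs along the row of three seats to the robot's left, x away from the robot. At each end, 138 mm from the middle, stands a height post of 14 mm diameter whose flat top is 58 mm above the panel
- mark (a point): the marked height: level of the two height posts' flat tops, 58 mm above the panel (46 mm above the plate), given over the middle seat. A free spring's cap top stands 12 mm higher, 70 mm above the panel
- seat_left (a point): centre of the left (+y) of the tester's three seats (as the robot sees it), on the plate's top, 12 mm above the panel; a pin 11 mm in diameter, 6.5 mm tall with a tapered tip stands on it and enters the spring's foot with 2 mm of play all round. Seats are 80 mm apart; z up, y along the row to the left
- seat_middle (a point): centre of the middle of the tester's three seats (as the robot sees it), on the plate's top, 12 mm above the panel; a pin 11 mm in diameter, 6.5 mm tall with a tapered tip stands on it and enters the spring's foot with 2 mm of play all round. Seats are 80 mm apart; z up, y along the row to the left
- seat_right (a point): centre of the right (-y) of the tester's three seats (as the robot sees it), on the plate's top, 12 mm above the panel; a pin 11 mm in diameter, 6.5 mm tall with a tapered tip stands on it and enters the spring's foot with 2 mm of play all round. Seats are 80 mm apart; z up, y along the row to the left
- spring_a: one of three look-alike capped steel coil springs of unlike stiffness; any letter can start on any seat. 58 mm tall, 90 g: foot ring 34 mm diameter, 8 mm tall, 15 mm bore below; coil 36 mm tall, 28 mm wide; flat cap on top, 30 mm diameter, 14 mm tall, to press on or pinch. Origin: centre of the foot's underside, z up to the cap
- spring_b: one of three look-alike capped steel coil springs of unlike stiffness; any letter can start on any seat. 58 mm tall, 90 g: foot ring 34 mm diameter, 8 mm tall, 15 mm bore below; coil 36 mm tall, 28 mm wide; flat cap on top, 30 mm diameter, 14 mm tall, to press on or pinch. Origin: centre of the foot's underside, z up to the cap
- spring_c: one of three look-alike capped steel coil springs of unlike stiffness; any letter can start on any seat. 58 mm tall, 90 g: foot ring 34 mm diameter, 8 mm tall, 15 mm bore below; coil 36 mm tall, 28 mm wide; flat cap on top, 30 mm diameter, 14 mm tall, to press on or pinch. Origin: centre of the foot's underside, z up to the cap
- head_a (a joint): how far the cap of spring_a is pushed down towards its foot, m: 0 free, 0.012 = marked height on the tester, 0.020 = end of travel. Stiffness is one of 0.42 (soft), 0.83 (good) or 2.0 N/mm (stiff), so 5, 10 or 24 N at the marked height; which spring has which is not told
- head_b (a joint): how far the cap of spring_b is pushed down towards its foot, m: 0 free, 0.012 = marked height on the tester, 0.020 = end of travel. Stiffness is one of 0.42 (soft), 0.83 (good) or 2.0 N/mm (stiff), so 5, 10 or 24 N at the marked height; which spring has which is not told
- head_c (a joint): how far the cap of spring_c is pushed down towards its foot, m: 0 free, 0.012 = marked height on the tester, 0.020 = end of travel. Stiffness is one of 0.42 (soft), 0.83 (good) or 2.0 N/mm (stiff), so 5, 10 or 24 N at the marked height; which spring has which is not told
- valve: fixed brass valve body, 50 mm square and 32 mm tall, with side ports out to 47 mm on both y sides, a black knob on +x, and a round boss 44 mm in diameter on top whose flat top is 45 mm above the panel; origin at the centre of its underside
- valve_seat (a point): centre of the boss's flat top on the valve body, 45 mm above the panel; a pin like those of the tester (11 mm diameter, 6.5 mm tall, tapered tip) stands on it; a seated spring's foot underside rests at this level
- gauge: bystander: loose black pressure gauge lying face up, 96 mm diameter, 36 mm tall, origin under its centre
- gear_housing: bystander: loose grey plastic gear housing, 70 x 90 x 48 mm tall, origin under its centre
- straightener: bystander: loose stainless flow straightener, a tube 44 mm in diameter and 50 mm tall, standing, origin under its centre
Mind the look-alikes: they are no part of the job. Leave any purple or red look-alike of the spring_b alone. Several things have the shape of the valve; the one meant has the colours described above.

How it is judged (in metres and radians):
On the way, in this order (a step that is already met when the one before it is completed fails the run):
1. the spring on the left seat is pressed to the marked height (to within 2.5 mm), or held at a load above 11 N, for 0.3 s (((horizontal distance between spring_a and seat_left below 0.008 m and (value of joint head_a above 0.0095 m or contact force between spring_a and tester above 11 N)) or (horizontal distance between spring_b and seat_left below 0.008 m and (value of joint head_b above 0.0095 m or contact force between spring_b and tester above 11 N)) or (horizontal distance between spring_c and seat_left below 0.008 m and (value of joint head_c above 0.0095 m or contact force between spring_c and tester above 11 N)))), for 0.3 s.
2. the spring on the middle seat is pressed to the marked height (to within 2.5 mm), or held at a load above 11 N, for 0.3 s (((horizontal distance between spring_a and seat_middle below 0.008 m and (value of joint head_a above 0.0095 m or contact force between spring_a and tester above 11 N)) or (horizontal distance between spring_b and seat_middle below 0.008 m and (value of joint head_b above 0.0095 m or contact force between spring_b and tester above 11 N)) or (horizontal distance between spring_c and seat_middle below 0.008 m and (value of joint head_c above 0.0095 m or contact force between spring_c and tester above 11 N)))), for 0.3 s.
3. the spring on the right seat is pressed to the marked height (to within 2.5 mm), or held at a load above 11 N, for 0.3 s (((horizontal distance between spring_a and seat_right below 0.008 m and (value of joint head_a above 0.0095 m or contact force between spring_a and tester above 11 N)) or (horizontal distance between spring_b and seat_right below 0.008 m and (value of joint head_b above 0.0095 m or contact force between spring_b and tester above 11 N)) or (horizontal distance between spring_c and seat_right below 0.008 m and (value of joint head_c above 0.0095 m or contact force between spring_c and tester above 11 N)))), for 0.3 s.
4. the good spring stands over the valve's pin and is pushed down on the boss with more than 3 N for 0.2 s (horizontal distance between spring_b and valve_seat below 0.004 m and z of spring_b in the frame of valve_seat between -0.003 and 0.0025 m and angle between spring_b's own z axis and vertical below 0.08 rad and contact force between spring_b and valve above 3 N), for 0.2 s.
At the end, for the whole second after the job is handed in: The good spring stands at rest and uncompressed on the valve's boss over its pin (within 4 mm of centre, foot within 2.5 mm of the boss, upright within 0.08 rad); the soft and the stiff springs stand upright on the tester within 8 mm of where they began (horizontal distance between spring_b and valve_seat below 0.004 m and z of spring_b in the frame of valve_seat between -0.003 and 0.0025 m and angle between each of spring_b, spring_a, spring_c's own z axis and vertical below 0.08 rad and distance of each of spring_a, spring_c from where it was at the start of the episode below 0.008 m and linear speed of spring_b below 0.02 m/s and value of joint head_b below 0.002 m); the robot touches nothing.
It fails at once if a spring is loaded above 19 N on the tester plate or the valve (contact force between any of spring_a, spring_b, spring_c and tester above 19 N or contact force between any of spring_a, spring_b, spring_c and valve above 19 N).
It fails at once if a spring is squeezed more than 3.5 mm below the marked height (value of joint any of head_a, head_b, head_c above 0.0155 m).
It fails at once if the gauge, the gear housing or the flow straightener is moved more than 15 mm or tipped (distance of any of gauge, gear_housing, straightener from where it was at the start of the episode above 0.015 m or angle between any of gauge, gear_housing, straightener's own z axis and vertical above 0.2 rad).
It also fails if it takes over 72 s, if anything falls off the work surface, if the arm or the gripper's body presses on something with over 40 N, if the wrist force passes 120 N, or if a joint passes its speed limit or range.

### The arm

A 7-joint arm with a two-finger parallel gripper is mounted at the origin on the work surface. World frame = base frame: x ahead of the robot, y to its left, z up, the work surface at z = 0. Lengths are in mm, angles in rad, forces in N, time in s.
With the tool pointing down it reaches from about 400 to 875 mm from the base axis. Payload 4.4 kg.
Tool frame: the origin (TCP) lies midway between the tips of the shut fingers; the grasp point (between the pads) lies 19 mm behind it; x points along the fingers, z is the direction in which the jaws open and shut, and the axes are right-handed (so a half turn about x gives the same grasp; the last joint's range is limited). The gripper opens to 85 mm and grips with 20 to 120 N. Pads are 22 mm wide; open, the fingers measure 114 mm over their backs; the gripper's body (76 mm by 85 mm) begins 54 mm behind the grasp point. The pads swing forward as they close: fully open they stand 13 mm farther back than shut.
Start: joints at [-1.264, 0.628, 0.038, 1.517, -0.027, 0.996, -0.02], TCP at [236.723, 605.376, 231.313] pointing down, gripper open.
Joint ranges: [-3.06, 3.06], [-0.37, 2.12], [-1.25, 1.32], [0.18, 2.47], [-1.1, 4.24], [0.23, 1.98], [-2.94, 2.94]. Speed limits (rad/s): [2.57, 2.57, 3.14, 3.14, 3.14, 3.14, 3.14].

### API

Orientations are given as [roll, pitch, yaw] about the fixed x, y, z axes, in that order (R = Rz(yaw) Ry(pitch) Rx(roll)).
In Python, from cell import ctrl gives the robot as it stands. The module is installed in compiled form; this text tells all that it offers.
- The arm moves only by the tool servo_tool, never from a script. Its argument "rows" is a list of rows, each an object of numbers: "dx", "dy", "dz": the shift along the tool's x, y, z in units of 750 mm (1.0 is 750 mm); "wx", "wy", "wz": the turn, a rotation vector about the tool's x, y, z in units of 6 degrees (1.0 is 6 degrees); "fingers": the closure, from 0 (fully open) to 1 (shut). In form: [{"dx": .., "dy": .., "dz": .., "wx": .., "wy": .., "wz": .., "fingers": ..}, ...]. A call has 1 to 5 rows; each row shifts and turns the commanded pose from where the row before left it, along the tool's axes as they then stand; what a row does not reach is not made up. A row lasts 1/8 s, in which the tool goes at most 62.5 mm and 10.7 degrees, less where a joint would pass 70% of its speed; a pose out of reach is approached as far as the arm can. A call with a number of a shift or a turn outside -1 to 1 is refused whole. A call with a gripper value outside its range is refused whole. The fingers move at their own pace and stop on an object; the grip force is fixed at half the most. Time passes only in rows, so rows that do not move let the fingers close. It gives the time, the measured TCP pose, the force and the opening at its end, in the units of the state.
- ctrl.read_state(): the state, without advancing time (a new reading comes with each control period).
- ctrl.get_image(name): name is "side" or "top" or "wrist"; returns the picture (400x640x3 uint8, red, green, blue); there is no depth.
- ctrl.camera_info(name): a dict with "fovy" (degrees; the focal length in pixels is half the picture's height over the tangent of half this angle, whatever the lens; pixels are square), "cx", "cy" (the principal point, pixels), "k1" (the pictures are not rectified: a ray, as slopes to the right and down, at radius r is drawn at 1 + k1 r^2 times it, then the intrinsics apply), "R" (3x3) and "t" (3): a world point X has camera coordinates R X + t. Camera axes: x right, y down, z forward; pixel columns grow to the right and rows downward; lengths in mm; the calibration is good to about 2 mm. A picture is of the moment at which its call begins: read the wrist's pose just before it. camera_info takes no time and is no camera call; for the wrist camera it gives the pose at the moment of the call.
- ctrl.finish_job(): hands the job in, once; it reports no verdict.
Trained networks look in the newest picture that a camera, given by its name, has taken for a name from the list of things; names that differ only in an ending like _2 or _b are one class to them, and where a whole thing is asked for, a point or a joint stands for the part that bears it (a point fixed in the world has none). Each returns a list of dicts, best first, with "conf" (0 to 1); they miss things now and then, are a little off and sometimes report something else, mostly with a low value. They report only what shows in the picture. A call takes as long as a camera call. They do not tell look-alikes from the thing itself.
- ctrl.search_frame(label, camera): "extent" ([centre column, centre row, width, height] in pixels, round what is visible of it).
- ctrl.silhouettes(label, camera): "region" (400x640 bool, what is visible of it) and "extent" ([centre column, centre row, width, height] in pixels, round what is visible of it).
- ctrl.mark_of(label, camera): "point" ([column, row] in pixels: a listed point, or the origin of a listed thing).
The state is a dict: "clock": time; "qpos": joint angles; "qd": joint speeds; "tau": joint torques, N m; "eef_pos": TCP position; "tool_rot": TCP orientation; "force": force on the tool from outside, world axes, zero at the start; "torque": the same for the moment, N m; "width": finger opening in mm.
Only numpy, scipy, OpenCV 4.12 (cv2) and the standard library are available. Lean on these libraries where they do the work, as an engineer would, in place of code of your own. Each camera call takes 0.05 s, during which the arm holds its last target.

## Working session

There is one attempt and no reset: what is moved stays moved. The work goes in short steps, Python scripts to look and compute and a tool call to move; the robot and the scene stay as the last step left them, time stands still between calls to the robot, and variables do not carry over. Pictures are saved under pics/ and viewed, and the job is handed in when it is done.

Besides the shell and the picture viewer there is one more tool, called after ">>>" as a command line: name --argument value ..., lists and objects as JSON in quotes. servo_tool: Moves the arm, as the interface text tells. Its arguments: {"type":"object","properties":{"rows":{"type":"array"}},"required":["rows"]}

```bash
mkdir -p pics
cat > h.py <<'E'
import numpy as np, cv2
from cell import ctrl
def cam(n):
    c=ctrl.camera_info(n); f=200/np.tan(np.radians(c['fovy'])/2)
    return f,c['cx'],c['cy'],c['k1'],np.array(c['R']),np.array(c['t'])
def proj(C,X):
    f,cx,cy,k,R,t=C; p=R@np.array(X,float)+t; s=p[:2]/p[2]; s=s*(1+k*(s@s)); return np.array([cx+f*s[0],cy+f*s[1]])
def ray(C,uv):
    f,cx,cy,k,R,t=C; d=np.array([(uv[0]-cx)/f,(uv[1]-cy)/f]); s=d.copy()
    for _ in range(30): s=d/(1+k*(s@s))
    return -R.T@t, R.T@np.array([s[0],s[1],1])
def atz(C,uv,z):
    o,d=ray(C,uv); return o+d*(z-o[2])/d[2]
def save(n,img): cv2.imwrite('pics/'+n+'.png',img[:,:,::-1])
E
python3 - <<'E'
from h import *
s=ctrl.read_state(); print({k:np.round(v,3) for k,v in s.items()})
for n in ['side','top','wrist']:
    im=ctrl.get_image(n); save(n+'0',im); C=cam(n); print(n,np.round(C[0],1),C[1:4],'pos',np.round(-C[4].T@C[5]),np.round(C[4],2).tolist())
    for l in ['tester','spring_a','valve','gauge','gear_housing','straightener','seat_left','seat_middle','seat_right','valve_seat','mark']:
        r=ctrl.mark_of(l,n); print(l,[(np.round(x['point']).tolist(),round(x['conf'],2)) for x in r[:6]])
print(ctrl.read_state()['clock'])
E
```

```text
{'clock': np.float64(0.0), 'qpos': array([-1.264,  0.629,  0.038,  1.518, -0.027,  0.996, -0.02 ]), 'qd': array([-0.   ,  0.002, -0.001, -0.   ,  0.001,  0.001,  0.   ]), 'tau': array([ 0.0000e+00, -5.6340e+01,  1.2260e+00, -1.9344e+01,  1.1000e-02,
        1.1000e-02,  0.0000e+00]), 'eef_pos': array([236.498, 604.8  , 230.401]), 'tool_rot': array([-3.115,  1.569, -1.917]), 'force': array([ 0.468, -0.266, -0.178]), 'torque': array([ 0.004, -0.042, -0.055]), 'width': np.float64(85.517)}
side 393.6 (323.630395612289, 203.12691261126415, 0.007012181596762226) pos [  86. -563.  570.] [[0.79, -0.62, -0.01], [-0.32, -0.41, -0.86], [0.52, 0.68, -0.52]]
tester [([346.0, 259.0], 0.67)]
spring_a [([322.0, 303.0], 0.87), ([348.0, 258.0], 0.69), ([370.0, 278.0], 0.67), ([384.0, 237.0], 0.63), ([335.0, 239.0], 0.55)]
valve [([286.0, 175.0], 0.67), ([283.0, 203.0], 0.62)]
gauge [([477.0, 267.0], 0.98)]
gear_housing [([402.0, 223.0], 0.97)]
straightener [([360.0, 202.0], 0.76)]
seat_left [([334.0, 238.0], 0.76)]
seat_middle [([347.0, 255.0], 0.71)]
seat_right [([368.0, 279.0], 0.86), ([287.0, 201.0
[... 492 characters left out ...]
93), ([249.0, 219.0], 0.89)]
gauge [([474.0, 145.0], 0.68)]
gear_housing [([376.0, 138.0], 0.85)]
straightener [([308.0, 143.0], 0.7), ([248.0, 220.0], 0.65)]
seat_left [([355.0, 226.0], 0.68)]
seat_middle [([388.0, 234.0], 0.98)]
seat_right [([425.0, 238.0], 0.67)]
valve_seat [([246.0, 221.0], 0.91), ([266.0, 283.0], 0.68), ([193.0, 173.0], 0.62)]
mark [([393.0, 234.0], 0.66), ([378.0, 138.0], 0.17)]
wrist 344.3 (319.9005484641033, 207.6602901367061, -0.06613674115098857) pos [174. 630. 375.] [[0.36, 0.93, -0.0], [0.9, -0.35, 0.27], [0.25, -0.1, -0.96]]
tester []
spring_a []
valve []
gauge []
gear_housing []
straightener []
seat_left []
seat_middle []
seat_right []
valve_seat []
mark []
1.8
```

```bash
python3 -c "
import cv2
a=cv2.imread('pics/top0.png');cv2.imwrite('pics/topc.png',cv2.resize(a[90:330,140:540],None,fx=2,fy=2,interpolation=cv2.INTER_CUBIC))
a=cv2.imread('pics/side0.png');cv2.imwrite('pics/sidec.png',cv2.resize(a[110:350,220:540],None,fx=2.5,fy=2.5,interpolation=cv2.INTER_CUBIC))"
```

```text
(no output)
```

View pics/topc.png

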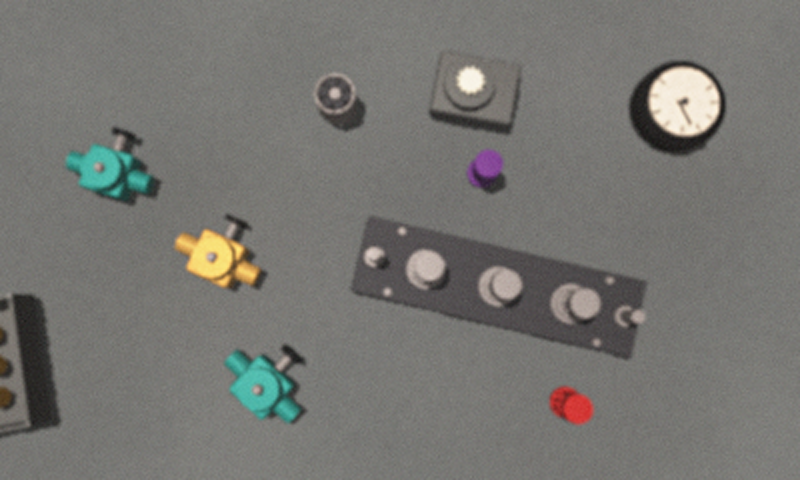

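View pics/sidec.png

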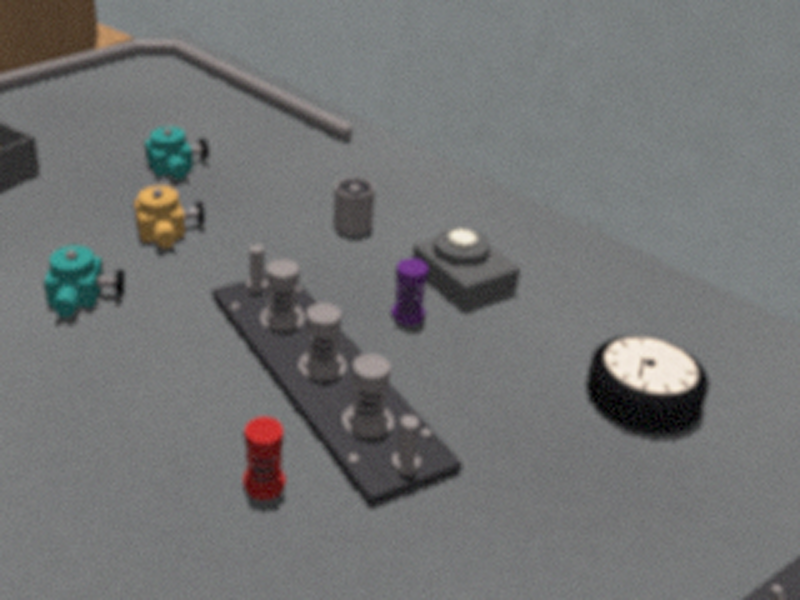

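The pictures show a row of three grey springs on a dark plate. In the top picture the caps are near (354,223), (393,232) and (432,242). There are three valve shapes: teal at (190,173), brass at (246,219) and teal at (269,284). The brass one fits the description; the red and purple springs are decoys. Next I'll triangulate.

Run:
```python
from h import *
T=cam('top');S=cam('side')
def tri(a,b):
    o1,d1=ray(T,a);o2,d2=ray(S,b)
    A=np.stack([d1,-d2],1); x=np.linalg.lstsq(A,o2-o1,rcond=None)[0]
    p,q=o1+d1*x[0],o2+d2*x[1]; return (p+q)/2,np.linalg.norm(p-q)
tc=lambda x,y:(140+x/2,90+y/2); sc=lambda x,y:(220+x/2.5,110+y/2.5)
for n,a,b in [('L',(429,263),(283,268)),('M',(507,284),(324,314)),('R',(585,303),(371,364)),('postL',(376,255),(257,248)),('postR',(638,317),(408,422)),('boss pin',(212,257),(158,192)),('plate cornR near',(631,356),(372,505)),('straight',(335,93),(354,186)),('red',(577,409),(265,428)),('purple',(487,163),(412,268))]:
    p,e=tri(tc(*a),sc(*b)); print(n,np.round(p,1),round(e,1))
print(atz(T,(246,221),45),atz(S,(284,190),45))
```

```text
L [573.2  27.5  67.9] 2.6
M [553.6 -51.3  68.8] 0.9
R [ 535.7 -128.4   71.4] 0.6
postL [582.2  80.6  60.1] 0.1
postR [ 522.1 -185.    57.8] 1.4
boss pin [578.5 252.5  49.6] 0.6
plate cornR near [ 479.4 -194.6    5.2] 1.9
straight [754.4 126.9  50.9] 1.4
red [ 430.7 -122.9   58.8] 1.2
purple [679.8 -33.7  55.6] 0.0
[573.7978076  253.22188988  45.        ] [574.45053456 243.22153131  45.        ]
```

```bash
cat >> h.py <<'E'
from scipy.spatial.transform import Rotation as Ro
def Rt(s): return Ro.from_euler('xyz',s['tool_rot']).as_matrix()
YAW=-0.236
def goal(yaw=YAW,sgn=1):
    z=sgn*np.array([np.cos(yaw),np.sin(yaw),0]); x=np.array([0,0,-1.]); return np.stack([x,np.cross(z,x),z],1)
def plan(target,sgn=1,yaw=YAW):
    s=ctrl.read_state(); R=Rt(s); d=np.array(target)-s['eef_pos']
    w=Ro.from_matrix(R.T@goal(yaw,sgn)).as_rotvec()
    print('clock',s['clock'],'pos',np.round(s['eef_pos'],1),'F',np.round(s['force'],2),'w',round(float(s['width']),1))
    print('tool-units d now',np.round(R.T@d/750,4),' after-rot',np.round(goal(yaw,sgn).T@d/750,4),' rot units',np.round(np.degrees(w)/6,3))
E
python3 - <<'E'
from h import *
s=ctrl.read_state(); print(np.round(Rt(s),3))
C=cam('wrist'); R=Rt(s); print('cam in tool',np.round(R.T@(-C[4].T@C[5]-s['eef_pos']),1)); print(np.round(C[4]@R,3))
for sg in (1,-1): plan([573,27,180],sg)
E
```

```text
[[-0.    -0.931  0.364]
 [ 0.     0.364  0.931]
 [-1.     0.     0.   ]]
cam in tool [-143.3   67.4    0.4]
[[ 0.001 -0.     1.   ]
 [-0.267 -0.964  0.   ]
 [ 0.964 -0.267 -0.001]]
clock 1.8 pos [236.7 605.4 231.3] F [ 0.94  0.67 -1.11] w 85.4
tool-units d now [ 0.0684 -0.6985 -0.5549]  after-rot [ 0.0684 -0.645   0.6163]  rot units [13.694 -0.    -0.   ]
clock 1.8 pos [236.7 605.4 231.3] F [ 0.94  0.67 -1.11] w 85.4
tool-units d now [ 0.0684 -0.6985 -0.5549]  after-rot [ 0.0684  0.645  -0.6163]  rot units [-16.306   0.     -0.   ]
```

```bash
cat >> h.py <<'E'
def interp(target,n,sgn=1,yaw=YAW):
    s=ctrl.read_state(); R=Rt(s); d=(np.array(target)-s['eef_pos'])/n
    w=Ro.from_matrix(R.T@goal(yaw,sgn)).as_rotvec()/n; S=Ro.from_rotvec(w).as_matrix()
    for k in range(n):
        print(np.round(R.T@d/750,4),np.round(np.degrees(w)/6,3)); R=R@S
E
python3 -c "
from h import *
interp([573,27,180],15)"
```

```text
[ 0.0046 -0.0466 -0.037 ] [ 0.913 -0.    -0.   ]
[ 0.0046 -0.0499 -0.0324] [ 0.913 -0.    -0.   ]
[ 0.0046 -0.0527 -0.0275] [ 0.913 -0.    -0.   ]
[ 0.0046 -0.0551 -0.0223] [ 0.913 -0.    -0.   ]
[ 0.0046 -0.057  -0.0169] [ 0.913 -0.    -0.   ]
[ 0.0046 -0.0584 -0.0114] [ 0.913 -0.    -0.   ]
[ 0.0046 -0.0592 -0.0058] [ 0.913 -0.    -0.   ]
[ 0.0046 -0.0595 -0.0001] [ 0.913 -0.    -0.   ]
[ 0.0046 -0.0592  0.0055] [ 0.913 -0.    -0.   ]
[ 0.0046 -0.0584  0.0112] [ 0.913 -0.    -0.   ]
[ 0.0046 -0.0571  0.0167] [ 0.913 -0.    -0.   ]
[ 0.0046 -0.0552  0.0221] [ 0.913 -0.    -0.   ]
[ 0.0046 -0.0529  0.0272] [ 0.913 -0.    -0.   ]
[ 0.0046 -0.05    0.0322] [ 0.913 -0.    -0.   ]
[ 0.0046 -0.0467  0.0368] [ 0.913 -0.    -0.   ]
```

>>> servo_tool --rows '[{"dx":0.0046,"dy":-0.0466,"dz":-0.037,"wx":0.913,"wy":0,"wz":0,"fingers":1},{"dx":0.0046,"dy":-0.05,"dz":-0.0324,"wx":0.913,"wy":0,"wz":0,"fingers":1},{"dx":0.0046,"dy":-0.0527,"dz":-0.0275,"wx":0.913,"wy":0,"wz":0,"fingers":1},{"dx":0.0046,"dy":-0.055,"dz":-0.0223,"wx":0.913,"wy":0,"wz":0,"fingers":1},{"dx":0.0046,"dy":-0.057,"dz":-0.017,"wx":0.913,"wy":0,"wz":0,"fingers":1}]'

```text
clock: 2.42
eef_pos: [349.5, 411.4, 214.2]
tool_rot: [0.147, 1.57, 0.864]
force: [0.5, 0.3, -0.3]
width: -0.1
```

>>> servo_tool --rows '[{"dx":0.0046,"dy":-0.0584,"dz":-0.0114,"wx":0.913,"wy":0,"wz":0,"fingers":1},{"dx":0.0046,"dy":-0.0592,"dz":-0.0058,"wx":0.913,"wy":0,"wz":0,"fingers":1},{"dx":0.0046,"dy":-0.0595,"dz":0,"wx":0.913,"wy":0,"wz":0,"fingers":1},{"dx":0.0046,"dy":-0.0592,"dz":0.0055,"wx":0.913,"wy":0,"wz":0,"fingers":1},{"dx":0.0046,"dy":-0.0584,"dz":0.0112,"wx":0.913,"wy":0,"wz":0,"fingers":1}]'

```text
clock: 3.05
eef_pos: [461.7, 218.7, 196.9]
tool_rot: [0.478, 1.57, 0.717]
force: [0.7, 0.3, -0.4]
width: -0.2
```

>>> servo_tool --rows '[{"dx":0.0046,"dy":-0.057,"dz":0.0167,"wx":0.913,"wy":0,"wz":0,"fingers":1},{"dx":0.0046,"dy":-0.0552,"dz":0.0221,"wx":0.913,"wy":0,"wz":0,"fingers":1},{"dx":0.0046,"dy":-0.0529,"dz":0.0272,"wx":0.913,"wy":0,"wz":0,"fingers":1},{"dx":0.0046,"dy":-0.05,"dz":0.0322,"wx":0.913,"wy":0,"wz":0,"fingers":1},{"dx":0.0046,"dy":-0.0467,"dz":0.0368,"wx":0.913,"wy":0,"wz":0,"fingers":1}]'

```text
clock: 3.68
eef_pos: [573.9, 26.0, 179.6]
tool_rot: [0.903, 1.57, 0.664]
force: [0.3, 1.0, -0.3]
width: -0.2
```

Run:
```python
from h import *
C=cam('wrist'); s=ctrl.read_state(); im=ctrl.get_image('wrist'); save('w1',im)
plan([573,27,180])
for n,X in [('L',(573.2,27.5,70)),('M',(553.6,-51.3,70)),('R',(535.7,-128.4,70)),('v',(577,252,50)),('postL',(582,80.6,58))]: print(n,np.round(proj(C,X)))
for r in ctrl.silhouettes('spring_a','wrist'): print(np.round(r['extent']),r['conf'])
print(ctrl.mark_of('seat_left','wrist'),ctrl.mark_of('seat_middle','wrist'))
```

```text
clock 3.725 pos [576.9  18.2 179.8] F [ 3.8  -4.87  1.39] w -0.3
tool-units d now [-0.0004  0.0101 -0.0079]  after-rot [-0.0003  0.0102 -0.0078]  rot units [-0.124  0.058  0.045]
L [318. 203.]
M [318. 298.]
R [319. 376.]
v [ 247. -110.]
postL [313. 130.]
[320. 353.  11.  26.] 0.82
[317. 193.  38.  53.] 0.8
[452. 230.  53.  51.] 0.77
[214. 352.  13.  21.] 0.67
[] []
```

View pics/w1.png

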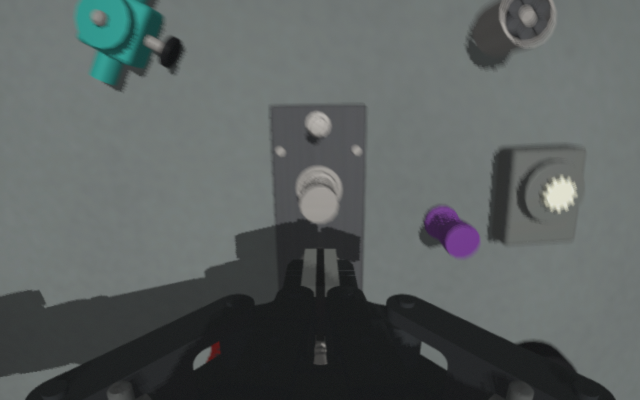

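The wrist view shows the left cap at (319,203), against a predicted (318,203), so the positions hold. I'll let the arm settle, then descend.

>>> servo_tool --rows '[{"dx":0,"dy":0,"dz":0,"wx":0,"wy":0,"wz":0,"fingers":1},{"dx":0,"dy":0,"dz":0,"wx":0,"wy":0,"wz":0,"fingers":1},{"dx":0,"dy":0,"dz":0,"wx":0,"wy":0,"wz":0,"fingers":1}]'

```text
clock: 4.25
eef_pos: [572.9, 27.9, 179.7]
tool_rot: [1.694, 1.57, 1.459]
force: [-0.2, 0.6, -0.3]
width: -0.0
```

Run:
```python
from h import *
C=cam('wrist'); plan([573.2,27.5,90]); im=ctrl.get_image('wrist'); save('w2',im)
print(np.round(proj(C,(573.2,27.5,70)),1))
cv2.imwrite('pics/w2c.png',cv2.resize(im[90:240,220:420,::-1],None,fx=4,fy=4,interpolation=cv2.INTER_CUBIC))
```

```text
clock 4.25 pos [572.9  27.9 179.7] F [-0.18  0.63 -0.32] w -0.0
tool-units d now [ 0.1196 -0.0005  0.0006]  after-rot [ 0.1196 -0.0004  0.0006]  rot units [ 0.012 -0.001 -0.004]
[320.1 205.3]
```

View pics/w2c.png

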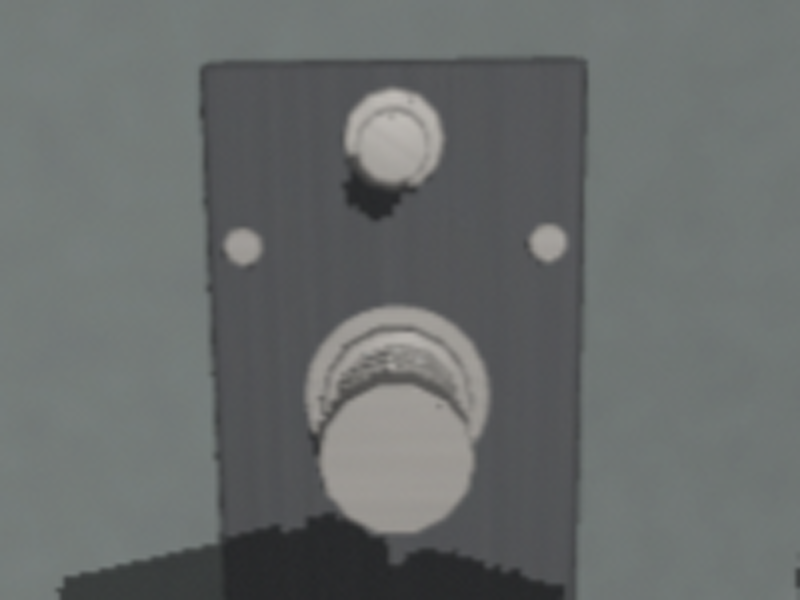

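>>> servo_tool --rows '[{"dx":0.04,"dy":-0.0002,"dz":0.0004,"wx":0,"wy":0,"wz":0,"fingers":1},{"dx":0.05,"dy":0,"dz":0,"wx":0,"wy":0,"wz":0,"fingers":1},{"dx":0.03,"dy":0,"dz":0,"wx":0,"wy":0,"wz":0,"fingers":1},{"dx":0.014,"dy":0,"dz":0,"wx":0,"wy":0,"wz":0,"fingers":1},{"dx":0,"dy":0,"dz":0,"wx":0,"wy":0,"wz":0,"fingers":1}]'

```text
clock: 4.92
eef_pos: [573.1, 26.8, 78.8]
tool_rot: [-2.813, 1.57, -3.049]
force: [-0.2, -0.1, 1.7]
width: -0.1
```

>>> servo_tool --rows '[{"dx":0.002,"dy":0,"dz":0,"wx":0,"wy":0,"wz":0,"fingers":1},{"dx":0,"dy":0,"dz":0,"wx":0,"wy":0,"wz":0,"fingers":1}]'

```text
clock: 5.18
eef_pos: [573.9, 26.8, 78.3]
tool_rot: [0.354, 1.569, 0.118]
force: [0.1, 0.5, 0.1]
width: -0.0
```

>>> servo_tool --rows '[{"dx":0.004,"dy":0,"dz":0,"wx":0,"wy":0,"wz":0,"fingers":1},{"dx":0.0032,"dy":0,"dz":0,"wx":0,"wy":0,"wz":0,"fingers":1},{"dx":0.0028,"dy":0,"dz":0,"wx":0,"wy":0,"wz":0,"fingers":1},{"dx":0.0028,"dy":0,"dz":0,"wx":0,"wy":0,"wz":0,"fingers":1},{"dx":0,"dy":0,"dz":0,"wx":0,"wy":0,"wz":0,"fingers":1}]'

```text
clock: 5.8
eef_pos: [573.2, 26.8, 67.8]
tool_rot: [-3.098, 1.571, 2.949]
force: [-0.7, -0.2, 0.9]
width: 0.1
```

Run:
```python
from h import *
plan([573.2,27.5,58]); im=ctrl.get_image('wrist'); plan([573.2,27.5,58]);plan([573.2,27.5,58]); save('w3',im)
```

```text
clock 5.8 pos [573.2  26.8  67.8] F [-0.7  -0.16  0.87] w 0.1
tool-units d now [ 0.013   0.0008 -0.0002]  after-rot [ 0.013   0.0008 -0.0002]  rot units [-0.002 -0.003  0.   ]
clock 5.85 pos [573.3  26.8  67.9] F [0.01 0.04 0.75] w 0.1
tool-units d now [ 0.0132  0.0009 -0.0003]  after-rot [ 0.0132  0.0009 -0.0003]  rot units [-0.001 -0.002  0.   ]
clock 5.85 pos [573.3  26.8  67.9] F [0.01 0.04 0.75] w 0.1
tool-units d now [ 0.0132  0.0009 -0.0003]  after-rot [ 0.0132  0.0009 -0.0003]  rot units [-0.001 -0.002  0.   ]
```

View pics/w3.png

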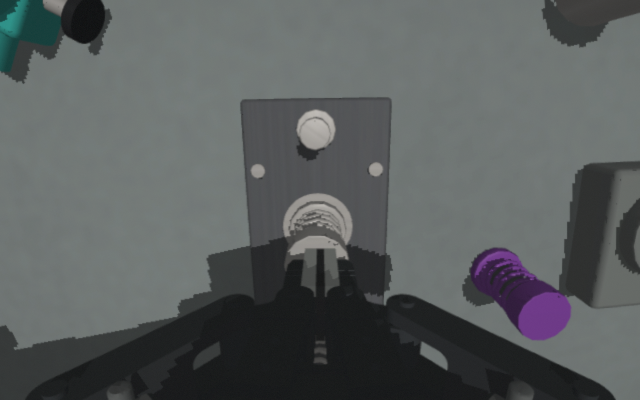

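The fingertips are on the left cap, at about (318,250). The force is 0.8 N at 2 mm, so this is probably the soft spring. I'll continue slowly.

>>> servo_tool --rows '[{"dx":0.0025,"dy":0.0003,"dz":0,"wx":0,"wy":0,"wz":0,"fingers":1},{"dx":0.0025,"dy":0.0003,"dz":0,"wx":0,"wy":0,"wz":0,"fingers":1},{"dx":0,"dy":0,"dz":0,"wx":0,"wy":0,"wz":0,"fingers":1}]'

```text
clock: 6.22
eef_pos: [573.4, 26.9, 64.2]
tool_rot: [-1.474, 1.57, -1.711]
force: [-0.3, -1.0, 2.4]
width: -0.0
```

>>> servo_tool --rows '[{"dx":0.0025,"dy":0,"dz":0,"wx":0,"wy":0,"wz":0,"fingers":1},{"dx":0.0025,"dy":0,"dz":0,"wx":0,"wy":0,"wz":0,"fingers":1},{"dx":0.002,"dy":0,"dz":0,"wx":0,"wy":0,"wz":0,"fingers":1},{"dx":0.0013,"dy":0,"dz":0,"wx":0,"wy":0,"wz":0,"fingers":1},{"dx":0,"dy":0,"dz":0,"wx":0,"wy":0,"wz":0,"fingers":1}]'

```text
clock: 6.85
eef_pos: [573.4, 27.1, 58.0]
tool_rot: [-1.262, 1.571, -1.498]
force: [-1.7, -1.0, 4.3]
width: -0.1
```

>>> servo_tool --rows '[{"dx":0,"dy":0,"dz":0,"wx":0,"wy":0,"wz":0,"fingers":1},{"dx":0,"dy":0,"dz":0,"wx":0,"wy":0,"wz":0,"fingers":1},{"dx":0,"dy":0,"dz":0,"wx":0,"wy":0,"wz":0,"fingers":1},{"dx":0,"dy":0,"dz":0,"wx":0,"wy":0,"wz":0,"fingers":1}]'

```text
clock: 7.35
eef_pos: [573.4, 27.1, 58.0]
tool_rot: [-0.584, 1.571, -0.82]
force: [-0.4, -2.7, 4.6]
width: -0.1
```

Run:
```python
from h import *
plan([573.2,27.5,100]); im=ctrl.get_image('wrist'); im2=ctrl.get_image('side'); plan([573.2,27.5,100]); 
a=cv2.resize(im[90:290,220:420],(400,400)); b=cv2.resize(im2[190:290,300:400],(400,400)); save('w4',np.hstack([a,b]))
```

```text
clock 7.35 pos [573.4  27.1  58. ] F [-0.42 -2.7   4.55] w -0.1
tool-units d now [-0.056   0.0004 -0.0004]  after-rot [-0.056   0.0004 -0.0004]  rot units [-0.002  0.001  0.001]
clock 7.45 pos [573.4  27.2  58. ] F [-0.57 -1.17  4.61] w -0.4
tool-units d now [-0.056   0.0003 -0.0004]  after-rot [-0.056   0.0003 -0.0004]  rot units [-0.002  0.001  0.001]
```

View pics/w4.png

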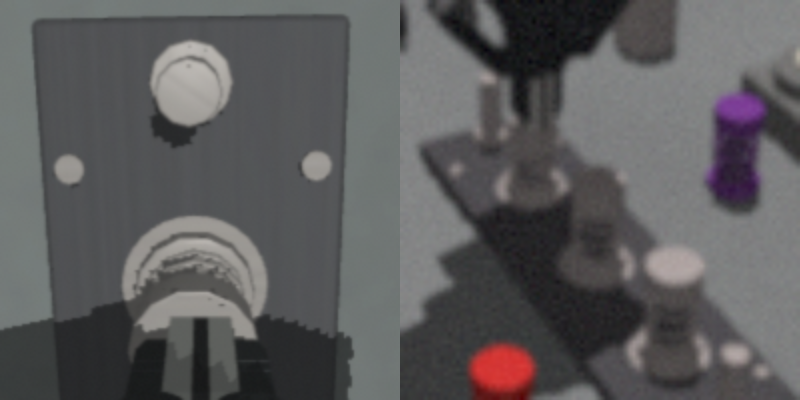

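Left spring: 4.6 N at z = 58.0, held for more than 0.5 s, so it is the soft one. I'll move to the middle seat.

>>> servo_tool --rows '[{"dx":-0.01,"dy":0,"dz":0,"wx":0,"wy":0,"wz":0,"fingers":1},{"dx":-0.015,"dy":0,"dz":0,"wx":0,"wy":0,"wz":0,"fingers":1},{"dx":-0.02,"dy":0,"dz":0,"wx":0,"wy":0,"wz":0,"fingers":1},{"dx":0,"dy":-0.03,"dz":0,"wx":0,"wy":0,"wz":0,"fingers":1},{"dx":0,"dy":-0.04,"dz":0,"wx":0,"wy":0,"wz":0,"fingers":1}]'

```text
clock: 8.07
eef_pos: [561.6, -22.8, 92.7]
tool_rot: [0.806, 1.569, 0.573]
force: [-0.3, -1.2, -0.6]
width: 0.3
```

>>> servo_tool --rows '[{"dx":0,"dy":-0.026,"dz":-0.0006,"wx":0,"wy":0,"wz":0,"fingers":1},{"dx":0,"dy":-0.0107,"dz":-0.0004,"wx":0,"wy":0,"wz":0,"fingers":1},{"dx":0.01,"dy":0,"dz":0,"wx":0,"wy":0,"wz":0,"fingers":1},{"dx":0.01,"dy":0,"dz":0,"wx":0,"wy":0,"wz":0,"fingers":1},{"dx":0,"dy":0,"dz":0,"wx":0,"wy":0,"wz":0,"fingers":1}]'

```text
clock: 8.7
eef_pos: [553.4, -49.2, 75.6]
tool_rot: [3.009, 1.569, 2.774]
force: [0.4, 0.0, -0.4]
width: -0.1
```

Run:
```python
from h import *
plan([553.6,-51.3,70]); C=cam('wrist');im=ctrl.get_image('wrist');plan([553.6,-51.3,70]); save('w5',im[90:300,190:450]); print(proj(C,[553.6,-51.3,12]))
```

```text
clock 8.7 pos [553.4 -49.2  75.6] F [ 0.35  0.03 -0.37] w -0.1
tool-units d now [ 0.0075 -0.0027  0.0009]  after-rot [ 0.0075 -0.0027  0.0009]  rot units [ 0.013 -0.019 -0.003]
clock 8.75 pos [553.7 -49.5  76. ] F [-0.74 -0.47 -0.15] w -0.2
tool-units d now [ 0.008  -0.0024  0.0005]  after-rot [ 0.008  -0.0024  0.0004]  rot units [ 0.01  -0.013 -0.002]
[320.71396564 226.78614463]
```

View pics/w5.png

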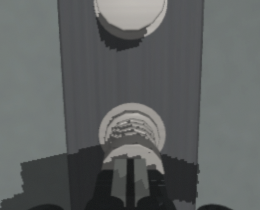

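The fingertips sit over the middle cap. I'll probe down about 3.5 mm.

>>> servo_tool --rows '[{"dx":0.004,"dy":-0.002,"dz":0,"wx":0,"wy":0,"wz":0,"fingers":1},{"dx":0.003,"dy":0,"dz":0,"wx":0,"wy":0,"wz":0,"fingers":1},{"dx":0.003,"dy":0,"dz":0,"wx":0,"wy":0,"wz":0,"fingers":1},{"dx":0.0025,"dy":0,"dz":0,"wx":0,"wy":0,"wz":0,"fingers":1},{"dx":0,"dy":0,"dz":0,"wx":0,"wy":0,"wz":0,"fingers":1}]'

```text
clock: 9.38
eef_pos: [553.6, -51.8, 67.4]
tool_rot: [1.4, 1.571, 1.164]
force: [0.2, -0.2, 1.2]
width: 0.2
```

>>> servo_tool --rows '[{"dx":0.002,"dy":0,"dz":0,"wx":0,"wy":0,"wz":0,"fingers":1},{"dx":0.002,"dy":0,"dz":0,"wx":0,"wy":0,"wz":0,"fingers":1},{"dx":0,"dy":0,"dz":0,"wx":0,"wy":0,"wz":0,"fingers":1}]'

```text
clock: 9.75
eef_pos: [553.7, -51.8, 64.4]
tool_rot: [0.606, 1.571, 0.37]
force: [-0.5, 0.2, 4.6]
width: 0.0
```

>>> servo_tool --rows '[{"dx":0.0025,"dy":0,"dz":0,"wx":0,"wy":0,"wz":0,"fingers":1},{"dx":0.0025,"dy":0,"dz":0,"wx":0,"wy":0,"wz":0,"fingers":1},{"dx":0.002,"dy":0,"dz":0,"wx":0,"wy":0,"wz":0,"fingers":1},{"dx":0.0014,"dy":0,"dz":0,"wx":0,"wy":0,"wz":0,"fingers":1},{"dx":0,"dy":0,"dz":0,"wx":0,"wy":0,"wz":0,"fingers":1}]'

```text
clock: 10.38
eef_pos: [553.7, -51.8, 58.6]
tool_rot: [0.812, 1.57, 0.576]
force: [-1.3, -0.0, 9.2]
width: 0.2
```

>>> servo_tool --rows '[{"dx":0,"dy":0,"dz":0,"wx":0,"wy":0,"wz":0,"fingers":1},{"dx":0,"dy":0,"dz":0,"wx":0,"wy":0,"wz":0,"fingers":1},{"dx":0,"dy":0,"dz":0,"wx":0,"wy":0,"wz":0,"fingers":1},{"dx":0,"dy":0,"dz":0,"wx":0,"wy":0,"wz":0,"fingers":1}]'

```text
clock: 10.88
eef_pos: [553.7, -51.9, 58.7]
tool_rot: [0.734, 1.57, 0.498]
force: [-1.9, 0.4, 9.1]
width: 0.0
```

The middle spring reads 9.1 N at 58.7 mm. I'll take it the last 0.6 mm to the mark, hold, then move to the right seat.

>>> servo_tool --rows '[{"dx":0.0008,"dy":0,"dz":0,"wx":0,"wy":0,"wz":0,"fingers":1},{"dx":0,"dy":0,"dz":0,"wx":0,"wy":0,"wz":0,"fingers":1},{"dx":0,"dy":0,"dz":0,"wx":0,"wy":0,"wz":0,"fingers":1},{"dx":0,"dy":0,"dz":0,"wx":0,"wy":0,"wz":0,"fingers":1},{"dx":0,"dy":0,"dz":0,"wx":0,"wy":0,"wz":0,"fingers":1}]'

```text
clock: 11.5
eef_pos: [553.7, -51.9, 58.1]
tool_rot: [0.804, 1.57, 0.568]
force: [-2.3, 1.4, 9.5]
width: -0.3
```

>>> servo_tool --rows '[{"dx":-0.01,"dy":0,"dz":0,"wx":0,"wy":0,"wz":0,"fingers":1},{"dx":-0.015,"dy":0,"dz":0,"wx":0,"wy":0,"wz":0,"fingers":1},{"dx":-0.02,"dy":0,"dz":0,"wx":0,"wy":0,"wz":0,"fingers":1},{"dx":0,"dy":-0.03,"dz":0,"wx":0,"wy":0,"wz":0,"fingers":1},{"dx":0,"dy":-0.04,"dz":0,"wx":0,"wy":0,"wz":0,"fingers":1}]'

```text
clock: 12.12
eef_pos: [541.7, -102.4, 91.9]
tool_rot: [0.545, 1.57, 0.311]
force: [0.4, -0.1, 0.3]
width: 0.1
```

>>> servo_tool --rows '[{"dx":0,"dy":-0.026,"dz":0,"wx":0,"wy":0,"wz":0,"fingers":1},{"dx":0,"dy":-0.0107,"dz":0,"wx":0,"wy":0,"wz":0,"fingers":1},{"dx":0.01,"dy":0,"dz":0,"wx":0,"wy":0,"wz":0,"fingers":1},{"dx":0.01,"dy":0,"dz":0,"wx":0,"wy":0,"wz":0,"fingers":1},{"dx":0,"dy":0,"dz":0,"wx":0,"wy":0,"wz":0,"fingers":1}]'

```text
clock: 12.75
eef_pos: [534.4, -128.3, 75.2]
tool_rot: [2.888, 1.569, 2.654]
force: [-0.2, 0.2, -0.4]
width: -0.1
```

Run:
```python
from h import *
plan([535.0,-128.9,70]); C=cam('wrist');im=ctrl.get_image('wrist');plan([535.0,-128.9,70]); save('w6',im[90:300,190:450])
```

```text
clock 12.75 pos [ 534.4 -128.3   75.2] F [-0.21  0.2  -0.4 ] w -0.1
tool-units d now [ 0.0069 -0.0006  0.0009]  after-rot [ 0.0069 -0.0005  0.0009]  rot units [ 0.013 -0.02  -0.005]
clock 12.8 pos [ 534.7 -128.7   75.6] F [-0.47 -0.91 -0.34] w -0.2
tool-units d now [ 0.0074 -0.0002  0.0005]  after-rot [ 0.0074 -0.0002  0.0005]  rot units [ 0.011 -0.012 -0.003]
```

View pics/w6.png

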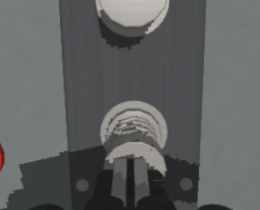

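The middle spring gave 9.5 N at 58.1, so it is the good one. The right one should be stiff, so I'll press it in smaller steps.

>>> servo_tool --rows '[{"dx":0.004,"dy":0,"dz":0,"wx":0,"wy":0,"wz":0,"fingers":1},{"dx":0.003,"dy":0,"dz":0,"wx":0,"wy":0,"wz":0,"fingers":1},{"dx":0.002,"dy":0,"dz":0,"wx":0,"wy":0,"wz":0,"fingers":1},{"dx":0.002,"dy":0,"dz":0,"wx":0,"wy":0,"wz":0,"fingers":1},{"dx":0,"dy":0,"dz":0,"wx":0,"wy":0,"wz":0,"fingers":1}]'

```text
clock: 13.42
eef_pos: [534.9, -129.6, 68.2]
tool_rot: [1.166, 1.571, 0.929]
force: [-0.6, 0.4, 2.9]
width: 0.0
```

>>> servo_tool --rows '[{"dx":0.0017,"dy":0,"dz":0,"wx":0,"wy":0,"wz":0,"fingers":1},{"dx":0.0017,"dy":0,"dz":0,"wx":0,"wy":0,"wz":0,"fingers":1},{"dx":0,"dy":0,"dz":0,"wx":0,"wy":0,"wz":0,"fingers":1}]'

```text
clock: 13.8
eef_pos: [534.9, -129.6, 65.9]
tool_rot: [0.95, 1.57, 0.713]
force: [-0.5, 1.2, 8.1]
width: -0.2
```

>>> servo_tool --rows '[{"dx":0.0014,"dy":0,"dz":0,"wx":0,"wy":0,"wz":0,"fingers":1},{"dx":0.0012,"dy":0,"dz":0,"wx":0,"wy":0,"wz":0,"fingers":1},{"dx":0.0008,"dy":0,"dz":0,"wx":0,"wy":0,"wz":0,"fingers":1},{"dx":0,"dy":0,"dz":0,"wx":0,"wy":0,"wz":0,"fingers":1}]'

```text
clock: 14.3
eef_pos: [535.0, -129.6, 63.8]
tool_rot: [0.829, 1.57, 0.593]
force: [-2.3, 1.4, 13.0]
width: 0.3
```

>>> servo_tool --rows '[{"dx":0,"dy":0,"dz":0,"wx":0,"wy":0,"wz":0,"fingers":1},{"dx":0,"dy":0,"dz":0,"wx":0,"wy":0,"wz":0,"fingers":1},{"dx":0,"dy":0,"dz":0,"wx":0,"wy":0,"wz":0,"fingers":1},{"dx":0,"dy":0,"dz":0,"wx":0,"wy":0,"wz":0,"fingers":1}]'

```text
clock: 14.8
eef_pos: [535.0, -129.6, 63.9]
tool_rot: [0.745, 1.57, 0.509]
force: [-2.3, 1.0, 11.5]
width: 0.2
```

>>> servo_tool --rows '[{"dx":0.0006,"dy":0,"dz":0,"wx":0,"wy":0,"wz":0,"fingers":1},{"dx":0,"dy":0,"dz":0,"wx":0,"wy":0,"wz":0,"fingers":1},{"dx":0,"dy":0,"dz":0,"wx":0,"wy":0,"wz":0,"fingers":1},{"dx":0,"dy":0,"dz":0,"wx":0,"wy":0,"wz":0,"fingers":1},{"dx":0,"dy":0,"dz":0,"wx":0,"wy":0,"wz":0,"fingers":1}]'

```text
clock: 15.42
eef_pos: [535.0, -129.6, 63.5]
tool_rot: [0.747, 1.57, 0.511]
force: [-2.3, 2.5, 12.9]
width: -0.2
```

>>> servo_tool --rows '[{"dx":-0.01,"dy":0,"dz":0,"wx":0,"wy":0,"wz":0,"fingers":1},{"dx":-0.02,"dy":0,"dz":0,"wx":0,"wy":0,"wz":0,"fingers":1},{"dx":-0.04,"dy":0,"dz":0,"wx":0,"wy":0,"wz":0,"fingers":0.8},{"dx":-0.04,"dy":0.03,"dz":0,"wx":0,"wy":0,"wz":0,"fingers":0.5},{"dx":-0.04,"dy":0.04,"dz":0,"wx":0,"wy":0,"wz":0,"fingers":0.4}]'

```text
clock: 16.05
eef_pos: [547.1, -79.1, 176.3]
tool_rot: [-0.956, 1.57, -1.195]
force: [0.7, 1.0, 0.2]
width: 50.6
```

>>> servo_tool --rows '[{"dx":-0.01,"dy":0.0267,"dz":0,"wx":0,"wy":0,"wz":0,"fingers":0.3},{"dx":0,"dy":0.01,"dz":0,"wx":0,"wy":0,"wz":0,"fingers":0.3},{"dx":0,"dy":0,"dz":0,"wx":0,"wy":0,"wz":0,"fingers":0.3},{"dx":0,"dy":0,"dz":0,"wx":0,"wy":0,"wz":0,"fingers":0.3}]'

```text
clock: 16.55
eef_pos: [552.9, -53.1, 181.8]
tool_rot: [-2.409, 1.569, -2.647]
force: [-0.2, 0.8, -1.0]
width: 59.6
```

Run:
```python
from h import *
plan([553.6,-51.3,180]); C=cam('wrist');im=ctrl.get_image('wrist');plan([553.6,-51.3,180]); save('w7',im); print(proj(C,[553.6,-51.3,70]),proj(C,[573.2,27.5,70]))
cv2.imwrite('pics/w7c.png',cv2.resize(im[90:240,220:420,::-1],None,fx=4,fy=4,interpolation=cv2.INTER_CUBIC))
```

```text
clock 16.55 pos [552.9 -53.1 181.8] F [-0.23  0.77 -1.04] w 59.6
tool-units d now [0.0024 0.0026 0.0004]  after-rot [0.0024 0.0026 0.0004]  rot units [-0.017 -0.011  0.01 ]
clock 16.6 pos [553.  -53.2 181.9] F [-0.87  0.1   0.32] w 60.1
tool-units d now [0.0025 0.0026 0.0002]  after-rot [0.0025 0.0026 0.0002]  rot units [-0.019 -0.01   0.009]
[320.03802248 201.42541255] [320.736757    90.33484793]
```

View pics/w7c.png

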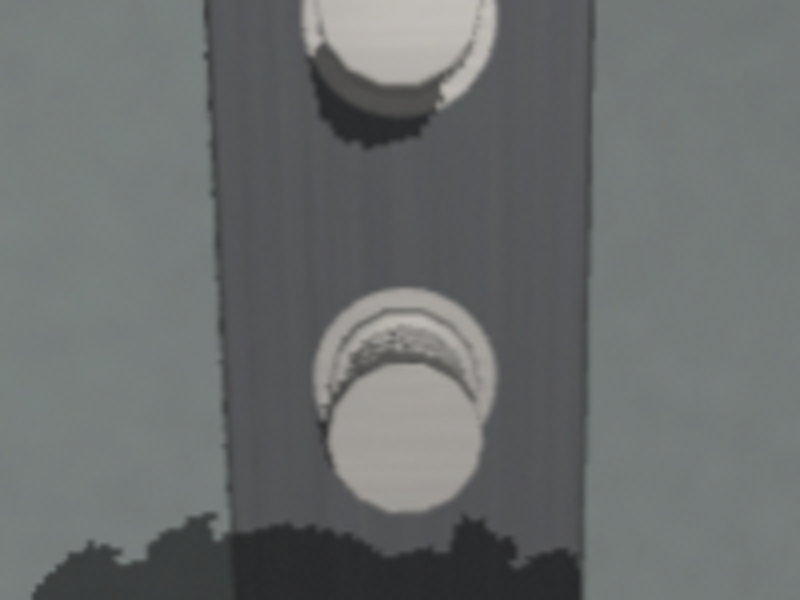

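View pics/w7.png

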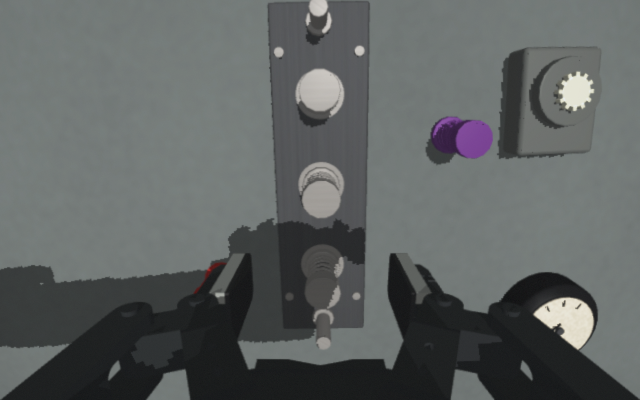

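The wrist view shows the middle (good) spring's cap at (321,199), upright between its neighbours at (320,92) and (322,292). No red or purple look-alike is near the fingers. I'll descend with the jaws 60 mm open and pinch the cap.

>>> servo_tool --rows '[{"dx":0.04,"dy":0.0035,"dz":0.0017,"wx":0,"wy":0,"wz":0,"fingers":0.3},{"dx":0.05,"dy":0,"dz":0,"wx":0,"wy":0,"wz":0,"fingers":0.3},{"dx":0.05,"dy":0,"dz":0,"wx":0,"wy":0,"wz":0,"fingers":0.3},{"dx":0.03,"dy":0,"dz":0,"wx":0,"wy":0,"wz":0,"fingers":0.3},{"dx":0.015,"dy":0,"dz":0,"wx":0,"wy":0,"wz":0,"fingers":0.3}]'

```text
clock: 17.23
eef_pos: [554.4, -50.5, 42.1]
tool_rot: [-2.79, 1.568, -3.028]
force: [-0.2, 0.6, -0.5]
width: 59.8
```

>>> servo_tool --rows '[{"dx":0.002,"dy":0,"dz":0,"wx":0,"wy":0,"wz":0,"fingers":0.3},{"dx":0,"dy":0,"dz":0,"wx":0,"wy":0,"wz":0,"fingers":0.3},{"dx":0,"dy":0,"dz":0,"wx":0,"wy":0,"wz":0,"fingers":0.3}]'

```text
clock: 17.6
eef_pos: [556.1, -49.7, 43.1]
tool_rot: [0.158, 1.569, -0.079]
force: [-0.0, 1.0, 0.4]
width: 60.0
```

Run:
```python
from h import *
plan([554.6,-50.3,41.5]); C=cam('wrist');s=ctrl.read_state();im=ctrl.get_image('wrist');im2=ctrl.get_image('side')
print(proj(C,s['eef_pos']+[0,0,28]))
save('w8',np.hstack([cv2.resize(im[180:380,220:420],(400,400)),cv2.resize(im2[190:290,300:400],(400,400))]))
```

```text
clock 17.6 pos [556.1 -49.7  43.1] F [-0.03  1.02  0.42] w 60.0
tool-units d now [ 0.0021 -0.0013 -0.0018]  after-rot [ 0.0021 -0.0013 -0.0018]  rot units [-0.001  0.016 -0.003]
[319.35337427 299.60954312]
```

View pics/w8.png

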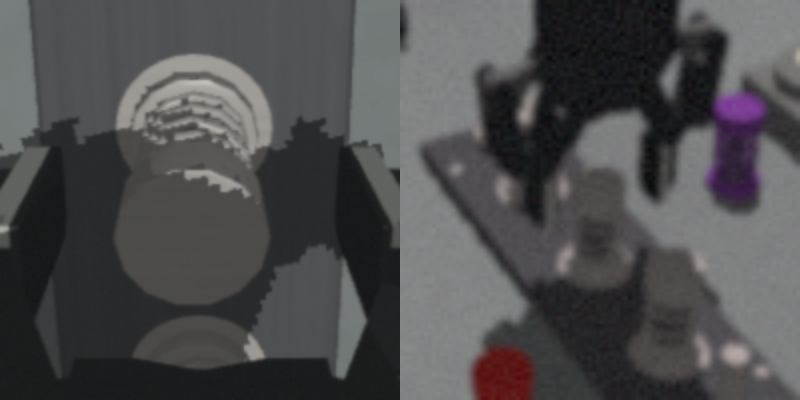

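The cap is between the pads but 1.5 mm off centre (cap column 316, pad midline 320). I'll correct that and close.

>>> servo_tool --rows '[{"dx":0.0015,"dy":0,"dz":-0.0019,"wx":0,"wy":0,"wz":0,"fingers":0.3},{"dx":0,"dy":0,"dz":0,"wx":0,"wy":0,"wz":0,"fingers":0.4},{"dx":0,"dy":0,"dz":0,"wx":0,"wy":0,"wz":0,"fingers":0.5},{"dx":0,"dy":0,"dz":0,"wx":0,"wy":0,"wz":0,"fingers":0.6},{"dx":0,"dy":0,"dz":0,"wx":0,"wy":0,"wz":0,"fingers":0.7}]'

```text
clock: 18.32
eef_pos: [554.2, -49.3, 41.1]
tool_rot: [0.111, 1.571, -0.126]
force: [0.8, 0.4, 1.2]
width: 27.9
```

>>> servo_tool --rows '[{"dx":0,"dy":0,"dz":0,"wx":0,"wy":0,"wz":0,"fingers":1},{"dx":0,"dy":0,"dz":0,"wx":0,"wy":0,"wz":0,"fingers":1},{"dx":0,"dy":0,"dz":0,"wx":0,"wy":0,"wz":0,"fingers":1}]'

```text
clock: 18.7
eef_pos: [554.1, -49.3, 41.0]
tool_rot: [0.065, 1.571, -0.171]
force: [0.2, 0.1, 0.4]
width: 28.1
```

Run:
```python
from h import *
plan([554.6,-50.3,41.5]); C=cam('wrist');s=ctrl.read_state();im=ctrl.get_image('wrist');im2=ctrl.get_image('side');plan([554.6,-50.3,41.5])
save('w9',np.hstack([cv2.resize(im[180:380,220:420],(400,400)),cv2.resize(im2[190:290,300:400],(400,400))]))
```

```text
clock 18.7 pos [554.1 -49.3  41. ] F [0.18 0.07 0.37] w 28.1
tool-units d now [-0.0006 -0.0012  0.0009]  after-rot [-0.0006 -0.0012  0.0009]  rot units [-0.002  0.001 -0.   ]
clock 18.8 pos [554.1 -49.3  41. ] F [-0.27 -0.48  0.95] w 28.2
tool-units d now [-0.0006 -0.0012  0.0009]  after-rot [-0.0006 -0.0012  0.0009]  rot units [-0.     0.002  0.   ]
```

View pics/w9.png

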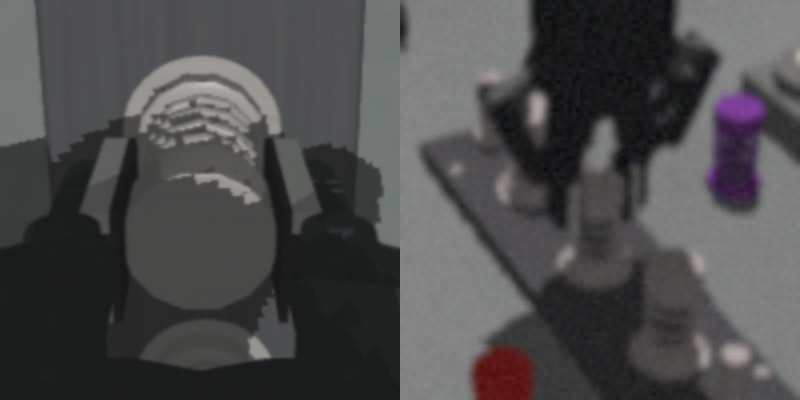

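The jaws stopped at 28 mm on the spring, and the cap is centred at (320,300). I'll lift and check.

>>> servo_tool --rows '[{"dx":-0.006,"dy":0,"dz":0,"wx":0,"wy":0,"wz":0,"fingers":1},{"dx":-0.012,"dy":0,"dz":0,"wx":0,"wy":0,"wz":0,"fingers":1},{"dx":-0.03,"dy":0,"dz":0,"wx":0,"wy":0,"wz":0,"fingers":1},{"dx":-0.04,"dy":0,"dz":0,"wx":0,"wy":0,"wz":0,"fingers":1},{"dx":-0.02,"dy":0,"dz":0,"wx":0,"wy":0,"wz":0,"fingers":1}]'

```text
clock: 19.42
eef_pos: [554.8, -49.4, 123.9]
tool_rot: [0.173, 1.568, -0.063]
force: [0.5, -0.4, -0.5]
width: 27.9
```

>>> servo_tool --rows '[{"dx":-0.01,"dy":0,"dz":0,"wx":0,"wy":0,"wz":0,"fingers":1},{"dx":0,"dy":0,"dz":0,"wx":0,"wy":0,"wz":0,"fingers":1},{"dx":0,"dy":0,"dz":0,"wx":0,"wy":0,"wz":0,"fingers":1}]'

```text
clock: 19.8
eef_pos: [553.4, -49.1, 128.7]
tool_rot: [-3.013, 1.569, 3.034]
force: [-0.8, -1.1, -2.0]
width: 28.5
```

Run:
```python
from h import *
C=cam('wrist');s=ctrl.read_state();im=ctrl.get_image('wrist');im2=ctrl.get_image('side')
print(s['eef_pos'],s['force'],s['width']); 
for dz in (29,-29,-21): print(dz,np.round(proj(C,s['eef_pos']+[0,0,dz]),1))
save('w10',np.hstack([cv2.resize(im[150:350,220:420],(400,400)),cv2.resize(im2[140:290,280:430],(400,400))]))
interp([575,252.0,135],10)
```

```text
[553.44651275 -49.09856461 128.70023574] [-0.75684068 -1.09616545 -1.99654866] 28.495034351841788
29 [319.1 300.9]
-29 [319.5 243.9]
-21 [319.5 249.6]
[-0.0008  0.0397 -0.0066] [-0.    -0.002  0.   ]
[-0.0008  0.0397 -0.0066] [-0.    -0.002  0.   ]
[-0.0008  0.0397 -0.0066] [-0.    -0.002  0.   ]
[-0.0008  0.0397 -0.0066] [-0.    -0.002  0.   ]
[-0.0008  0.0397 -0.0066] [-0.    -0.002  0.   ]
[-0.0008  0.0397 -0.0066] [-0.    -0.002  0.   ]
[-0.0008  0.0397 -0.0066] [-0.    -0.002  0.   ]
[-0.0008  0.0397 -0.0066] [-0.    -0.002  0.   ]
[-0.0008  0.0397 -0.0066] [-0.    -0.002  0.   ]
[-0.0008  0.0397 -0.0066] [-0.    -0.002  0.   ]
```

View pics/w10.png

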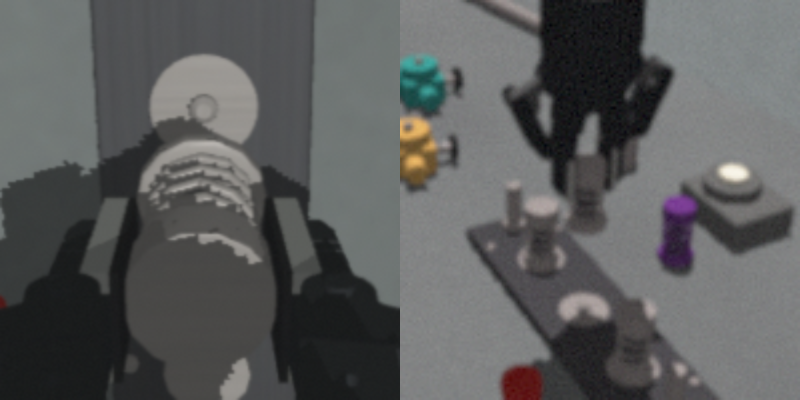

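The good spring is lifted upright. Its emptied seat pin shows at wrist pixel (321.5,204), which gives me a reference for the valve pin. I'll carry it to above the brass valve, which was at (246,219) in the top view.

>>> servo_tool --rows '[{"dx":-0.022,"dy":0.01,"dz":-0.001,"wx":0,"wy":0,"wz":0,"fingers":1},{"dx":-0.022,"dy":0.025,"dz":-0.004,"wx":0,"wy":0,"wz":0,"fingers":1},{"dx":0,"dy":0.045,"dz":-0.008,"wx":0,"wy":0,"wz":0,"fingers":1},{"dx":0,"dy":0.055,"dz":-0.009,"wx":0,"wy":0,"wz":0,"fingers":1},{"dx":0,"dy":0.06,"dz":-0.009,"wx":0,"wy":0,"wz":0,"fingers":1}]'

```text
clock: 20.52
eef_pos: [566.0, 99.9, 163.6]
tool_rot: [0.516, 1.57, 0.279]
force: [0.4, 0.8, -1.0]
width: 28.2
```

>>> servo_tool --rows '[{"dx":0,"dy":0.06,"dz":-0.009,"wx":0,"wy":0,"wz":0,"fingers":1},{"dx":0,"dy":0.055,"dz":-0.009,"wx":0,"wy":0,"wz":0,"fingers":1},{"dx":0,"dy":0.045,"dz":-0.008,"wx":0,"wy":0,"wz":0,"fingers":1},{"dx":0,"dy":0.03,"dz":-0.004,"wx":0,"wy":0,"wz":0,"fingers":1},{"dx":0,"dy":0.013,"dz":-0.001,"wx":0,"wy":0,"wz":0,"fingers":1}]'

```text
clock: 21.15
eef_pos: [578.6, 253.3, 162.8]
tool_rot: [1.123, 1.57, 0.889]
force: [-0.0, -0.5, -0.2]
width: 28.3
```

>>> servo_tool --rows '[{"dx":0,"dy":0,"dz":0,"wx":0,"wy":0,"wz":0,"fingers":1},{"dx":0,"dy":0,"dz":0,"wx":0,"wy":0,"wz":0,"fingers":1},{"dx":0,"dy":0,"dz":0,"wx":0,"wy":0,"wz":0,"fingers":1},{"dx":0,"dy":0,"dz":0,"wx":0,"wy":0,"wz":0,"fingers":1}]'

```text
clock: 21.65
eef_pos: [578.8, 251.0, 162.6]
tool_rot: [-1.874, 1.571, -2.111]
force: [-0.5, 0.3, 0.1]
width: 27.9
```

Run:
```python
from h import *
C=cam('wrist');s=ctrl.read_state();im=ctrl.get_image('wrist');s2=ctrl.read_state()
print(s['eef_pos'],s2['eef_pos'],s['force'],s['width'],s['clock']); plan([577,252,161.7])
save('w11',im)
np.save('w11.npy',im)
def over(C,im,p,name):
    o=im.copy()
    o=cv2.resize(o[150:350,220:420],(800,800),interpolation=cv2.INTER_CUBIC)
    for dz,r,c in [(-29,17,(255,0,0)),(-21,17,(0,255,0)),(29,15,(0,0,255))]:
        q=np.array([[ (proj(C,p+np.array([r*np.cos(a),r*np.sin(a),dz]))-[220,150])*4 for a in np.linspace(0,6.283,60)]]).astype(np.int32)
        cv2.polylines(o,q,True,c,1)
    save(name,cv2.resize(o,(600,600)))
over(C,im,s['eef_pos'],'w11o')
```

```text
[578.79988842 251.01856059 162.61690737] [578.81397744 251.24760959 162.61009648] [-0.49570808  0.31471482  0.11729668] 27.946950417156213 21.65
clock 21.7 pos [578.8 251.2 162.6] F [-0.7   0.19 -0.92] w 28.0
tool-units d now [ 0.0012  0.0004 -0.0026]  after-rot [ 0.0012  0.0004 -0.0026]  rot units [-0.01  0.    0.  ]
```

View pics/w11.png

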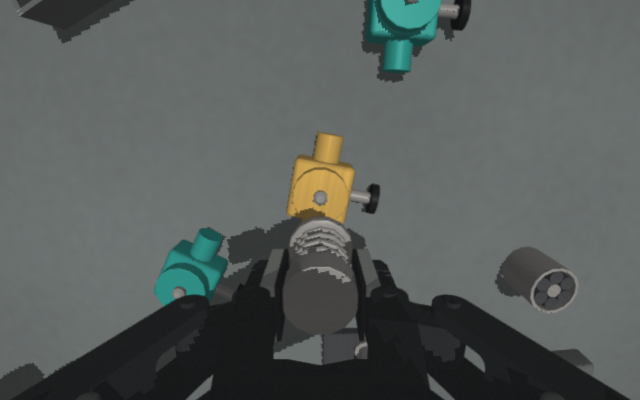

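View pics/w11o.png

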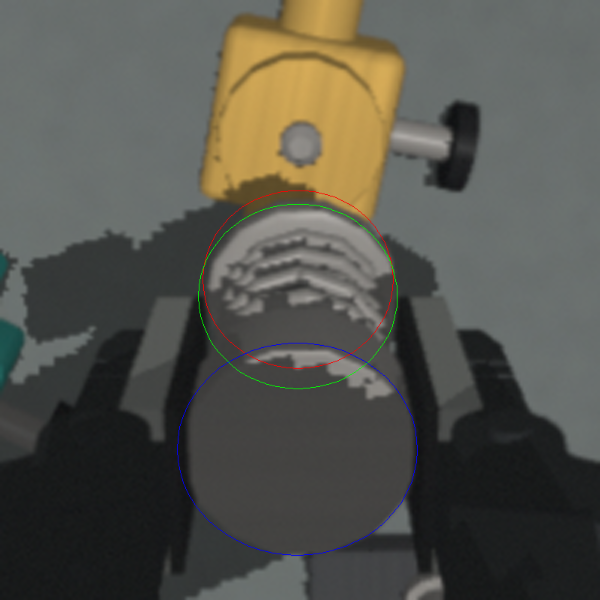

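The valve under the arm is brass with a black knob on +x, and its pin is at wrist pixel (320,198). The teal ones at (190,275) and (405,10) are decoys. I'll compare its pin with the reference.

Run:
```python
from h import *
a=cv2.imread('pics/w10.png')[60:160,150:250]   # 2x crop
b=cv2.resize(cv2.imread('pics/w11.png')[173:223,295:345],(400,400),interpolation=cv2.INTER_CUBIC)
save('pins',np.hstack([cv2.resize(a,(400,400),interpolation=cv2.INTER_CUBIC),b])[:,:,::-1])
C=cam('wrist');s=ctrl.read_state()
f,cx,cy,k,R,t=C
# camera pose in tool frame, fixed: rebuild at ref pose with nominal goal orientation
Rn=Rt(s); ct=Rn.T@(-R.T@t-s['eef_pos']); Rc=R@Rn
G=goal()
def W(eef,uv,z):
    RR=Rc@G.T; tt=-RR@(np.array(eef)+G@ct); return atz((f,cx,cy,k,RR,tt),uv,z)
w1=W([553.446,-49.099,128.70],(321.5,204),18.5); w2=W([578.8,251.1,162.6],(320.0,198),51.5)
o=G.T@(w1-[554.1,-49.3,0]); print('seat',w1,'valve',w2,'grip offset tool',o)
print('target TCP',w2-G@[0,o[1],o[2]])
```

```text
seat [554.97806877 -48.9692009   18.5       ] valve [580.26929485 255.85696283  51.5       ] grip offset tool [-18.5          0.52693567   0.77638368]
target TCP [579.39122608 255.52616373  51.5       ]
```

View pics/pins.png

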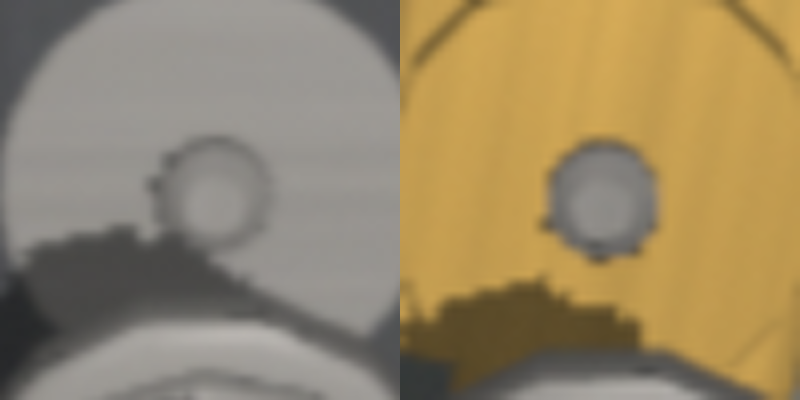

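>>> servo_tool --rows '[{"dx":0.02,"dy":0.0058,"dz":-0.0006,"wx":0,"wy":0,"wz":0,"fingers":1},{"dx":0.035,"dy":0,"dz":0,"wx":0,"wy":0,"wz":0,"fingers":1},{"dx":0.03,"dy":0,"dz":0,"wx":0,"wy":0,"wz":0,"fingers":1},{"dx":0.01,"dy":0,"dz":0,"wx":0,"wy":0,"wz":0,"fingers":1},{"dx":0,"dy":0,"dz":0,"wx":0,"wy":0,"wz":0,"fingers":1}]'

```text
clock: 22.32
eef_pos: [579.0, 256.2, 90.6]
tool_rot: [-2.472, 1.57, -2.708]
force: [0.5, 0.5, -0.9]
width: 28.1
```

>>> servo_tool --rows '[{"dx":0,"dy":0,"dz":0,"wx":0,"wy":0,"wz":0,"fingers":1},{"dx":0,"dy":0,"dz":0,"wx":0,"wy":0,"wz":0,"fingers":1},{"dx":0,"dy":0,"dz":0,"wx":0,"wy":0,"wz":0,"fingers":1},{"dx":0,"dy":0,"dz":0,"wx":0,"wy":0,"wz":0,"fingers":1}]'

```text
clock: 22.82
eef_pos: [579.4, 256.3, 91.6]
tool_rot: [0.858, 1.57, 0.622]
force: [-0.1, -0.2, -1.8]
width: 28.7
```

Run:
```python
from h import *
plan([579.4,255.5,74]);im=ctrl.get_image('wrist');im2=ctrl.get_image('side')
save('w12',np.hstack([cv2.resize(im[150:350,220:420],(400,400)),cv2.resize(im2[130:230,235:335],(400,400),interpolation=cv2.INTER_CUBIC)]))
plan([579.4,255.5,74])
```

```text
clock 22.825 pos [579.4 256.3  91.6] F [-0.12 -0.16 -1.83] w 28.7
tool-units d now [ 0.0234 -0.001   0.0003]  after-rot [ 0.0234 -0.001   0.0003]  rot units [-0.001  0.003 -0.003]
clock 22.925 pos [579.3 256.2  91.4] F [-0.06 -0.73 -0.37] w 28.0
tool-units d now [ 0.0232 -0.0009  0.0004]  after-rot [ 0.0232 -0.0009  0.0004]  rot units [-0.002  0.    -0.001]
```

View pics/w12.png

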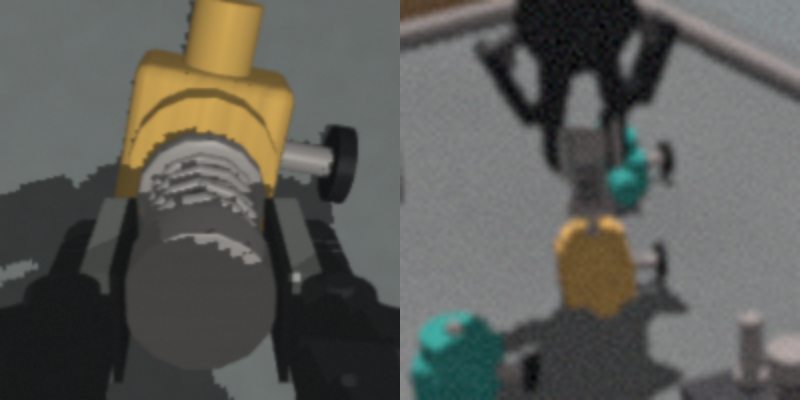

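The side view shows the spring just above the pin at crop (593,228), lined up. I'll lower it slowly.

>>> servo_tool --rows '[{"dx":0.004,"dy":-0.001,"dz":0,"wx":0,"wy":0,"wz":0,"fingers":1},{"dx":0.004,"dy":0,"dz":0,"wx":0,"wy":0,"wz":0,"fingers":1},{"dx":0.004,"dy":0,"dz":0,"wx":0,"wy":0,"wz":0,"fingers":1},{"dx":0.003,"dy":0,"dz":0,"wx":0,"wy":0,"wz":0,"fingers":1},{"dx":0,"dy":0,"dz":0,"wx":0,"wy":0,"wz":0,"fingers":1}]'

```text
clock: 23.55
eef_pos: [578.9, 255.4, 79.7]
tool_rot: [-2.599, 1.57, -2.835]
force: [-0.4, -0.5, -1.4]
width: 28.1
```

Run:
```python
from h import *
plan([579.4,255.5,74]);im2=ctrl.get_image('side');plan([579.4,255.5,74])
save('w13',cv2.resize(im2[130:230,235:335],(600,600),interpolation=cv2.INTER_CUBIC))
```

```text
clock 23.55 pos [578.9 255.4  79.7] F [-0.42 -0.51 -1.41] w 28.1
tool-units d now [0.0076 0.0002 0.0006]  after-rot [0.0076 0.0002 0.0006]  rot units [-0.001 -0.004  0.002]
clock 23.6 pos [579.  255.4  79.9] F [ 0.16 -0.11 -1.23] w 28.2
tool-units d now [0.0079 0.0002 0.0004]  after-rot [0.0079 0.0002 0.0004]  rot units [-0.001 -0.002  0.001]
```

View pics/w13.png

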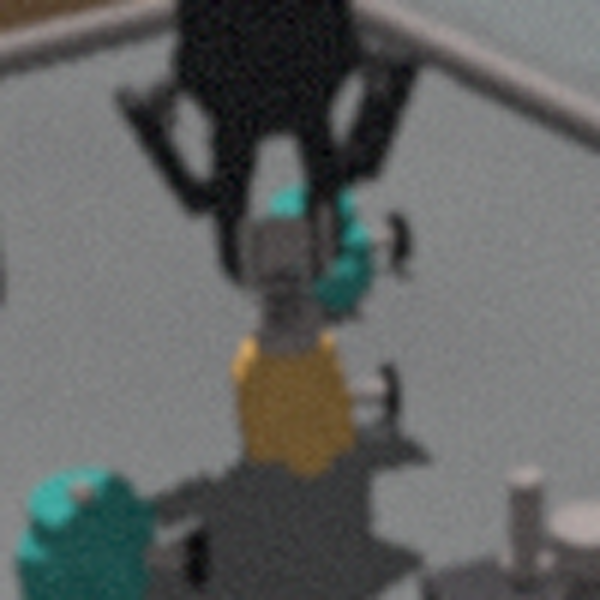

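>>> servo_tool --rows '[{"dx":0.0025,"dy":0,"dz":0.0003,"wx":0,"wy":0,"wz":0,"fingers":1},{"dx":0.0015,"dy":0,"dz":0,"wx":0,"wy":0,"wz":0,"fingers":1},{"dx":0,"dy":0,"dz":0,"wx":0,"wy":0,"wz":0,"fingers":1}]'

```text
clock: 23.98
eef_pos: [579.2, 255.4, 76.9]
tool_rot: [-2.733, 1.571, -2.969]
force: [-0.0, -0.6, -0.7]
width: 28.0
```

There is no contact force with the foot about 3 mm above the boss, so the pin is entering the bore. I'll continue.

>>> servo_tool --rows '[{"dx":0.002,"dy":0,"dz":0,"wx":0,"wy":0,"wz":0,"fingers":1},{"dx":0.002,"dy":0,"dz":0,"wx":0,"wy":0,"wz":0,"fingers":1},{"dx":0,"dy":0,"dz":0,"wx":0,"wy":0,"wz":0,"fingers":1}]'

```text
clock: 24.35
eef_pos: [579.4, 255.4, 74.1]
tool_rot: [1.06, 1.571, 0.823]
force: [-0.8, 0.3, 0.4]
width: 28.1
```

>>> servo_tool --rows '[{"dx":0.0015,"dy":0,"dz":0,"wx":0,"wy":0,"wz":0,"fingers":1},{"dx":0.0015,"dy":0,"dz":0,"wx":0,"wy":0,"wz":0,"fingers":1},{"dx":0,"dy":0,"dz":0,"wx":0,"wy":0,"wz":0,"fingers":1}]'

```text
clock: 24.72
eef_pos: [579.5, 255.4, 71.9]
tool_rot: [0.85, 1.57, 0.614]
force: [-0.3, -0.3, 2.8]
width: 27.9
```

>>> servo_tool --rows '[{"dx":0.0015,"dy":0,"dz":0,"wx":0,"wy":0,"wz":0,"fingers":1},{"dx":0.0015,"dy":0,"dz":0,"wx":0,"wy":0,"wz":0,"fingers":1},{"dx":0,"dy":0,"dz":0,"wx":0,"wy":0,"wz":0,"fingers":1},{"dx":0,"dy":0,"dz":0,"wx":0,"wy":0,"wz":0,"fingers":1},{"dx":0,"dy":0,"dz":0,"wx":0,"wy":0,"wz":0,"fingers":1}]'

```text
clock: 25.35
eef_pos: [579.5, 255.4, 69.7]
tool_rot: [0.681, 1.57, 0.445]
force: [0.7, -0.3, 3.5]
width: 28.3
```

Run:
```python
from h import *
plan([579.4,255.5,74]);im=ctrl.get_image('wrist');im2=ctrl.get_image('side');plan([579.4,255.5,74])
save('w14',np.hstack([cv2.resize(im[150:350,220:420],(400,400)),cv2.resize(im2[130:230,235:335],(400,400),interpolation=cv2.INTER_CUBIC)]))
```

```text
clock 25.35 pos [579.5 255.4  69.7] F [ 0.67 -0.31  3.5 ] w 28.3
tool-units d now [-0.0058  0.     -0.0001]  after-rot [-0.0058  0.     -0.0001]  rot units [-0.002  0.003 -0.002]
clock 25.45 pos [579.5 255.5  69.6] F [-0.21 -0.56  3.88] w 27.9
tool-units d now [-0.0058  0.     -0.0001]  after-rot [-0.0058  0.     -0.0001]  rot units [-0.002  0.003 -0.002]
```

View pics/w14.png

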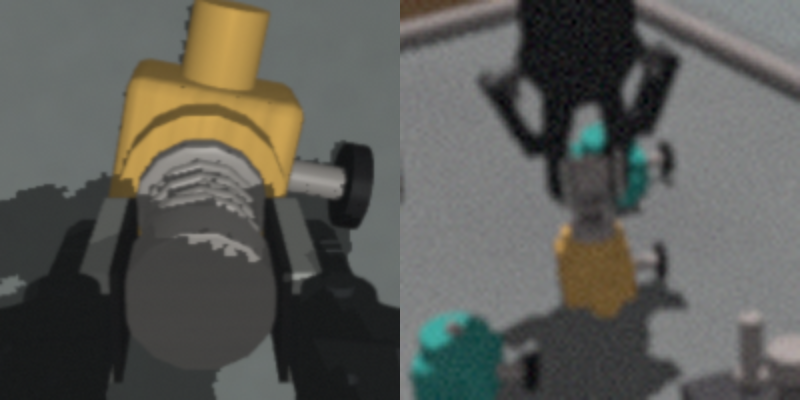

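The foot is flat on the boss and the force is about 4 N plus the spring's weight. I'll push a touch more, hold, relieve and release.

>>> servo_tool --rows '[{"dx":0.0012,"dy":0,"dz":0,"wx":0,"wy":0,"wz":0,"fingers":1},{"dx":0,"dy":0,"dz":0,"wx":0,"wy":0,"wz":0,"fingers":1},{"dx":0,"dy":0,"dz":0,"wx":0,"wy":0,"wz":0,"fingers":1},{"dx":0,"dy":0,"dz":0,"wx":0,"wy":0,"wz":0,"fingers":1}]'

```text
clock: 25.95
eef_pos: [579.4, 255.4, 68.7]
tool_rot: [0.461, 1.571, 0.224]
force: [0.7, 0.6, 4.9]
width: 27.9
```

>>> servo_tool --rows '[{"dx":-0.0025,"dy":0,"dz":0,"wx":0,"wy":0,"wz":0,"fingers":1},{"dx":-0.0025,"dy":0,"dz":0,"wx":0,"wy":0,"wz":0,"fingers":1},{"dx":-0.0017,"dy":0,"dz":0,"wx":0,"wy":0,"wz":0,"fingers":1},{"dx":0,"dy":0,"dz":0,"wx":0,"wy":0,"wz":0,"fingers":1},{"dx":0,"dy":0,"dz":0,"wx":0,"wy":0,"wz":0,"fingers":1}]'

```text
clock: 26.58
eef_pos: [579.3, 255.3, 73.5]
tool_rot: [-1.848, 1.571, -2.084]
force: [0.7, 0.1, 0.9]
width: 27.9
```

>>> servo_tool --rows '[{"dx":0,"dy":0,"dz":0,"wx":0,"wy":0,"wz":0,"fingers":0.6},{"dx":0,"dy":0,"dz":0,"wx":0,"wy":0,"wz":0,"fingers":0.5},{"dx":0,"dy":0,"dz":0,"wx":0,"wy":0,"wz":0,"fingers":0.4},{"dx":0,"dy":0,"dz":0,"wx":0,"wy":0,"wz":0,"fingers":0.3},{"dx":0,"dy":0,"dz":0,"wx":0,"wy":0,"wz":0,"fingers":0.3}]'

```text
clock: 27.2
eef_pos: [579.3, 255.4, 73.6]
tool_rot: [-2.846, 1.571, -3.082]
force: [-0.4, -0.7, -0.1]
width: 59.8
```

>>> servo_tool --rows '[{"dx":-0.01,"dy":0,"dz":0,"wx":0,"wy":0,"wz":0,"fingers":0.3},{"dx":-0.03,"dy":0,"dz":0,"wx":0,"wy":0,"wz":0,"fingers":0.3},{"dx":-0.04,"dy":0,"dz":0,"wx":0,"wy":0,"wz":0,"fingers":0.3},{"dx":-0.04,"dy":0,"dz":0,"wx":0,"wy":0,"wz":0,"fingers":0.3},{"dx":-0.02,"dy":0,"dz":0,"wx":0,"wy":0,"wz":0,"fingers":0.3}]'

```text
clock: 27.82
eef_pos: [580.2, 255.6, 180.8]
tool_rot: [0.669, 1.568, 0.432]
force: [0.3, -0.5, -0.1]
width: 60.0
```

Run:
```python
from h import *
plan([579.4,255.5,74]);im=ctrl.get_image('wrist');im2=ctrl.get_image('side');plan([579.4,255.5,74])
save('w15',np.hstack([cv2.resize(im[120:320,220:420],(400,400)),cv2.resize(im2[130:230,235:335],(400,400),interpolation=cv2.INTER_CUBIC)]))
save('side15',im2)
```

```text
clock 27.825 pos [580.2 255.6 180.8] F [ 0.32 -0.53 -0.11] w 60.0
tool-units d now [ 0.1424 -0.0006 -0.0013]  after-rot [ 0.1424 -0.0003 -0.001 ]  rot units [-0.003  0.021 -0.017]
clock 27.925 pos [580.3 255.7 180.4] F [-0.18 -0.37 -0.54] w 59.9
tool-units d now [ 0.1419 -0.0009 -0.0015]  after-rot [ 0.1419 -0.0006 -0.0011]  rot units [-0.001  0.024 -0.02 ]
```

View pics/w15.png

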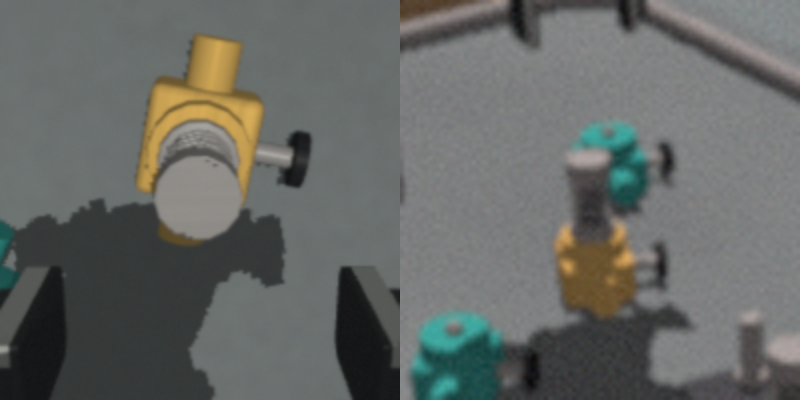

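View pics/side15.png

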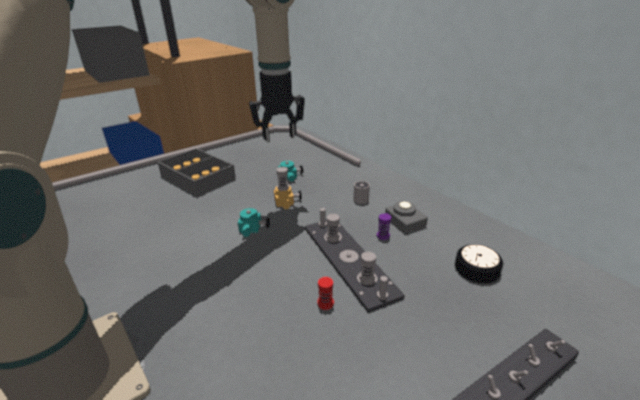

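The side view shows the good spring upright on the brass boss at (284,180). The soft one at (333,228) and the stiff one at (368,265) are still standing, and the gripper is clear. I'll hand in.

>>> servo_tool --rows '[{"dx":0,"dy":0,"dz":0,"wx":0,"wy":0,"wz":0,"fingers":0.3},{"dx":0,"dy":0,"dz":0,"wx":0,"wy":0,"wz":0,"fingers":0.3}]'

```text
clock: 28.18
eef_pos: [578.5, 255.2, 177.3]
tool_rot: [-2.498, 1.568, -2.734]
force: [0.2, 0.0, -0.0]
width: 60.0
```

Run:
```python
from h import *
im=ctrl.get_image('top'); a=cv2.cvtColor(im,cv2.COLOR_RGB2GRAY); b=cv2.imread('pics/top0.png',0)
for n,(u,v) in {'gauge':(480,142),'gear':(376,136),'straight':(307,138),'L':(354,223),'R':(430,241)}.items():
    t=b[v-22:v+22,u-28:u+28]; r=cv2.matchTemplate(a[v-32:v+32,u-38:u+38],t,cv2.TM_CCOEFF_NORMED); _,m,_,l=cv2.minMaxLoc(r); print(n,round(m,2),(l[0]-10,l[1]-10))
print(ctrl.finish_job())
```

```text
gauge 1.0 (0, 0)
gear 0.99 (0, 0)
straight 0.98 (0, 0)
L 0.99 (0, 0)
R 0.99 (0, 0)
the job is handed in; nothing more can be done
None
```

I tested all three springs from left to right, fitted the good one on the brass valve and handed the job in at about 28 s. The hand-in reports no verdict.

| Seat | Reading | Cap height | Result |
|---|---|---|---|
| Left | 4.6 N | 58.0 mm | soft |
| Middle | 9.5 N | 58.1 mm | good |
| Right | 11.5–13.0 N | 63.5–63.9 mm | stiff; stopped short of the mark and held |

I put the middle spring over the brass valve's pin and pushed it home, reading up to 4.9 N. I then took the pressure off and let go.

**Last checks:** The pictures show the spring upright on the boss with the gripper clear of it. In the top view the other two springs, the gauge, the gear housing and the flow straightener had not shifted by even a pixel.

**Didn't match or not measured:**
- The jaws read 28 mm on the 30 mm cap, but the lift showed no slip.
- The wrist force noise is about 1 N.
- I judged the valve spring's centring from the pictures, the pin fit and the contact height, and did not measure it separately.

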